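# Flip shut the lids of a curved pot rack

### The arm

A 6-joint arm with a two-finger parallel gripper is mounted at the origin on a cart in front of the work surface, level with it; the furniture and walls round the work are solid. World frame = base frame: x ahead of the robot, y to its left, z up, the work surface at z = 0. Lengths are in m, angles in degrees, forces in N, time in s.
With the tool pointing down it reaches from about 0.4 to 0.825 m from the base axis. Payload 7 kg.
Tool frame: the origin (TCP) lies on the centre line of the jaws, within the pads' length; the fingertips stand 8 mm ahead of it and the grasp point (between the pads) lies 11 mm behind it; z points along the fingers, y is the line along which they close (so a half turn about z gives the same grasp; the last joint's range is limited). The gripper opens to 88 mm and grips with 3 to 60 N. Pads are 19 mm wide; open, the fingers measure 130 mm over their backs; the gripper's body (78 mm by 193 mm) begins 47 mm behind the grasp point.
Start: joints at [-47.263, 20.546, 0.682, 0, -70.136, -16.507], TCP at [0.298, -0.605, 0.235] pointing down, gripper open.
Joint ranges: [-176.03, 176.03], [-82.01, 121.73], [-58.28, 71.71], [-173.87, 95.51], [-174.79, -0.11], [-173.66, 173.66]. Speed limits (degrees/s): [136.94, 136.94, 172.46, 180, 180, 180].

### API

Orientations are given as [roll, pitch, yaw] about the fixed x, y, z axes, in that order (R = Rz(yaw) Ry(pitch) Rx(roll)).
In Python, from plant import ctrl, vision gives the robot as it stands. The module is installed in compiled form; this text tells all that it offers.
- The arm moves only by the tool move_arm, never from a script. Its argument "moves" is one flat list of numbers, 7 for each row, row after row: the finger opening in cm, from 0 to 8.76, then the shift along the tool's x, y, z in cm, then the turn, a rotation vector about the tool's x, y, z in rad. A call has 1 to 8 rows; each row shifts and turns the commanded pose from where the row before left it, along the tool's axes as they then stand; what a row does not reach is not made up. A row lasts 1/10 s, in which the tool goes at most 50 mm and 8.59 degrees, less where a joint would pass 70% of its speed; a pose out of reach is approached as far as the arm can. A call with a gripper value outside its range is refused whole. The fingers move at their own pace and stop on an object; the grip force is fixed at half the most. Time passes only in rows, so rows that do not move let the fingers close. It gives the time, the measured TCP pose, the force, the opening and the grip force at its end, in the units of the state.
- ctrl.get_obs(): the state, without advancing time (a new reading comes with each control period).
- vision.snapshot(name): name is "scene" or "top" or "wrist"; returns (picture, depth): 480x640x3 uint8, red, green, blue; 480x640 float32, m along the optical axis (not along the pixel's ray), 0 where there is no reading.
- vision.camera_model(name): a dict with "vertical_fov" (degrees; the focal length in pixels is half the picture's height over the tangent of half this angle, whatever the lens; pixels are square), "cx", "cy" (the principal point, pixels), "cam_to_world" (4x4, takes a point from camera to world coordinates). Camera axes: x right, y down, z forward; pixel columns grow to the right and rows downward; lengths in m; the calibration is good to about 2 mm. A picture is of the moment at which its call begins: read the wrist's pose just before it. camera_model takes no time and is no camera call; for the wrist camera it gives the pose at the moment of the call.
- ctrl.close_job(): hands the job in; it is judged then, once.
The state is a dict: "clock": time; "joint_pos": joint angles; "qvel": joint speeds; "tau": joint torques, N m; "tool_pos": TCP position; "orientation": TCP orientation; "force": force on the tool from outside, world axes, zero at the start; "moment": the same for the moment, N m; "opening": finger opening in m; "gripper_force": force on a finger pad.
Only numpy, scipy, OpenCV 4.12 (cv2) and the standard library are available. Lean on these libraries where they do the work, as an engineer would, in place of code of your own. Each camera call takes 0.05 s, during which the arm holds its last target. There are 200 camera calls.

### The job

The six little pots in the curved rack all have their flip lids standing open. Run your closed fingertips low along the curve of the row, starting at the row's left end as the robot sees it (each lid is hinged on the left of its pot), so that the lids are pushed over and shut one after another, all in one unbroken low pass without raising the hand before the last lid is down. Only brush the lids gently: do not pinch or lift anything, do not shift the rack, and leave the things standing round it alone.

Things in the scene. Friction and masses are not known exactly. Their poses are not given: they have to be found in the camera images.
- rack: Loose curved aluminium sample rack (0.9 kg), standing on the bench: a flat strip 46 mm wide bent into an arc of radius 135 mm, 262 mm from end to end, holding a row of six white pots with flip lids. Origin: underside of the rack, on the arc, midway between the third and fourth pots. Its z is up, its x points out of the arc (away from the arc's centre, which lies at x = -135 mm, and generally away from the robot), its y points along the row towards pot 0.
- pot0 (a point): Centre of the open mouth of pot 0, at its rim, 43 mm above the bench (pot 28 mm across; neighbours 42 mm apart along the arc). Its lid is hinged at rim level 15.5 mm from here along the arc, on the side towards pot 0's end of the row; it folds down towards pot 5's end. First of the row, at the rack's +y end (left, seen from the robot).
- pot1 (a point): Centre of the open mouth of pot 1, at its rim, 43 mm above the bench (pot 28 mm across; neighbours 42 mm apart along the arc). Its lid is hinged at rim level 15.5 mm from here along the arc, on the side towards pot 0's end of the row; it folds down towards pot 5's end.
- pot2 (a point): Centre of the open mouth of pot 2, at its rim, 43 mm above the bench (pot 28 mm across; neighbours 42 mm apart along the arc). Its lid is hinged at rim level 15.5 mm from here along the arc, on the side towards pot 0's end of the row; it folds down towards pot 5's end.
- pot3 (a point): Centre of the open mouth of pot 3, at its rim, 43 mm above the bench (pot 28 mm across; neighbours 42 mm apart along the arc). Its lid is hinged at rim level 15.5 mm from here along the arc, on the side towards pot 0's end of the row; it folds down towards pot 5's end.
- pot4 (a point): Centre of the open mouth of pot 4, at its rim, 43 mm above the bench (pot 28 mm across; neighbours 42 mm apart along the arc). Its lid is hinged at rim level 15.5 mm from here along the arc, on the side towards pot 0's end of the row; it folds down towards pot 5's end.
- pot5 (a point): Centre of the open mouth of pot 5, at its rim, 43 mm above the bench (pot 28 mm across; neighbours 42 mm apart along the arc). Its lid is hinged at rim level 15.5 mm from here along the arc, on the side towards pot 0's end of the row; it folds down towards pot 5's end. Last of the row, at the rack's -y end (right).
- lid0 (a joint): Flip lid of pot 0, rad: 0 = flat shut, 1.57 = upright, 1.95 = open stop. A white disc 29 mm across with a tab, reaching 35 mm from its hinge; shut, its top is 47 mm above the bench. Slightly stiff (under 0.2 N at the tip): stays put when steep, falls shut by itself below about 40 degrees. Fingertips passing 3 to 10 mm above the shut lids' level close it.
- lid1 (a joint): Flip lid of pot 1, rad: 0 = flat shut, 1.57 = upright, 1.95 = open stop. Like lid 0.
- lid2 (a joint): Flip lid of pot 2, rad: 0 = flat shut, 1.57 = upright, 1.95 = open stop. Like lid 0.
- lid3 (a joint): Flip lid of pot 3, rad: 0 = flat shut, 1.57 = upright, 1.95 = open stop. Like lid 0.
- lid4 (a joint): Flip lid of pot 4, rad: 0 = flat shut, 1.57 = upright, 1.95 = open stop. Like lid 0.
- lid5 (a joint): Flip lid of pot 5, rad: 0 = flat shut, 1.57 = upright, 1.95 = open stop. Like lid 0.
- crucible: Bystander, loose: small white conical crucible, 44 mm across, 31 mm high; origin at the centre of its underside. To be left where it stands.
- rubber_bung: Bystander, loose: black rubber bung, 31 mm across, 26 mm high; origin at the centre of its underside. To be left where it stands.
- weight_0: Bystander, loose: small cream knobbed weight, 27 mm across, 34 mm high; origin at the centre of its underside. To be left where it stands.
- dropper_2: Bystander, loose: amber dropper bottle with a red teat, 35 mm across, 92 mm high; origin at the centre of its underside. To be left where it stands.
- eraser_block: Bystander, loose: white block, 26 x 34 mm, 28 mm high; origin at the centre of its underside. To be left where it stands.

How it is judged (in metres and radians):
On the way, in this order (a step that is already met when the one before it is completed fails the run):
1. lid 0 is shut (before the next one) (value of joint lid0 below 0.2 rad), for 0.06 s.
2. lid 1 is shut (before the next one) (value of joint lid1 below 0.2 rad), for 0.06 s.
3. lid 2 is shut (before the next one) (value of joint lid2 below 0.2 rad), for 0.06 s.
4. lid 3 is shut (before the next one) (value of joint lid3 below 0.2 rad), for 0.06 s.
5. lid 4 is shut (before the next one) (value of joint lid4 below 0.2 rad), for 0.06 s.
6. lid 5 is shut (value of joint lid5 below 0.2 rad), for 0.06 s.
At the end, for the whole second after the job is handed in: All six lids are flat shut (within 0.12 rad), the rack stands level and still within 12 mm of where it was (value of joint each of lid0, lid1, lid2, lid3, lid4, lid5 below 0.12 rad and distance of rack from where it was at the start of the episode below 0.012 m and angle between rack's own z axis and vertical below 0.05 rad and linear speed of rack below 0.01 m/s); the robot touches nothing.
It fails at once if the hand was raised (grasp point over 140 mm above the bench) between the first lid's closing and the last one's (value of joint lid0 below 0.2 rad and value of joint lid5 above 0.8 rad and height (world z) of the grasp point above 0.14 m).
It fails at once if the rack was shifted by more than 12 mm (distance of rack from where it was at the start of the episode above 0.012 m).
It fails at once if the rack was lifted or tipped (height (world z) of rack above 0.006 m or angle between rack's own z axis and vertical above 0.08 rad).
It fails at once if the rack or a lid was pressed hard (over 20 N) (contact force between the fingers and rack above 20 N).
It fails at once if a thing standing round the rack was moved by more than 15 mm or lifted (distance of any of crucible, rubber_bung, weight_0, dropper_2, eraser_block from where it was at the start of the episode above 0.015 m).
It also fails if it takes over 48 s, if anything falls off the work surface, if the arm or the gripper's body presses on something with over 40 N, if the wrist force passes 120 N, or if a joint passes its speed limit or range.

## Working session

There is one attempt and no reset: what is moved stays moved. The work goes in short steps, Python scripts to look and compute and a tool call to move; the robot and the scene stay as the last step left them, time stands still between calls to the robot, and variables do not carry over. Pictures are saved under pics/ and viewed, at most 10 in all, crops included, and the job is handed in when it is done.

Besides the shell and the picture viewer there is one more tool, called in YAML: its name, and indented under it one key for each argument. move_arm: Moves the arm, as the interface text tells. Its arguments: {"type":"object","properties":{"moves":{"type":"array"}},"required":["moves"]}

```bash
mkdir -p pics
cat > h.py <<'E'
import numpy as np, cv2
from plant import ctrl, vision
def snap(n):
    m=vision.camera_model(n); p,d=vision.snapshot(n); return p,d,m
def cloud(d,m):
    f=240/np.tan(np.radians(m["vertical_fov"]/2)); v,u=np.mgrid[0:480,0:640]
    P=np.stack([(u-m["cx"])/f*d,(v-m["cy"])/f*d,d],-1)
    T=np.array(m["cam_to_world"]); W=P@T[:3,:3].T+T[:3,3]; W[d==0]=np.nan; return W
E
python3 - <<'E'
from h import *
o=ctrl.get_obs(); print(o["tool_pos"],o["orientation"],o["clock"])
for n in("top","scene"):
    p,d,m=snap(n); cv2.imwrite(f"pics/{n}.png",p[...,::-1]); np.savez(f"{n}.npz",p=p,d=d,W=cloud(d,m)); print(n,np.array(m["cam_to_world"]).round(3).tolist(),m["vertical_fov"])
E
```

```text
[ 0.29808574 -0.60507791  0.23360362] [ 1.79902332e+02 -9.69787665e-03 -1.53777715e+02] 0.0
top [[-0.009, -0.995, 0.094, 0.476], [-1.0, 0.011, 0.023, 0.125], [-0.024, -0.094, -0.995, 0.9], [0.0, 0.0, 0.0, 1.0]] 48.29418904207228
scene [[0.88, -0.302, 0.365, 0.238], [-0.474, -0.577, 0.665, -0.434], [0.009, -0.759, -0.651, 0.618], [0.0, 0.0, 0.0, 1.0]] 46.6505358034592
```

View pics/top.png

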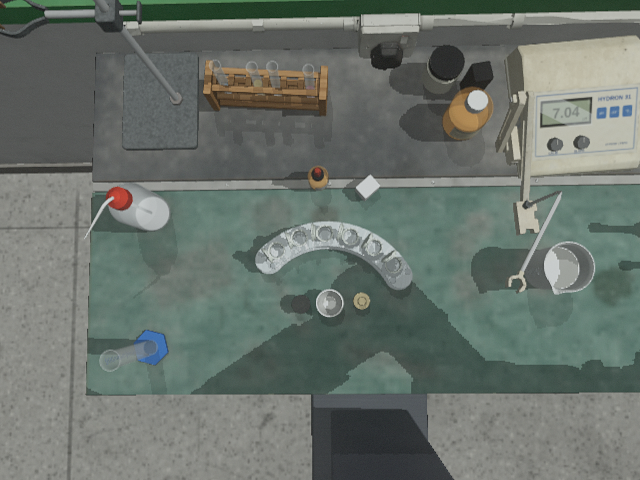

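View pics/scene.png

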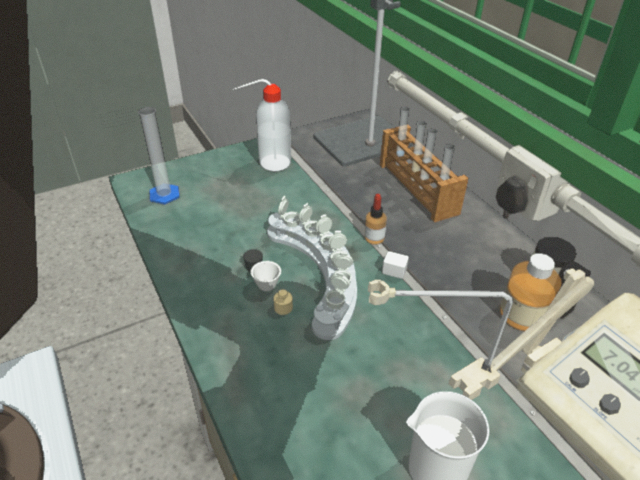

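The top view shows the arc from about (265,262) through (330,228) to (405,283). The dropper is at (317,180) and the eraser at (368,187), both outside the arc. Inside it are the bung (302,303), crucible (330,303) and weight (362,300). Next I'll fit the rack's arc.

```bash
cat > fit.py <<'E'
from h import *
from scipy.optimize import least_squares, minimize
import sys
def fit(W,box):
    ok=np.isfinite(W).all(-1); u0,u1,v0,v1=box; mk=np.zeros(ok.shape,bool); mk[v0:v1,u0:u1]=1
    P=W[ok&mk]; return P
if __name__=="__main__":
    W=np.load("top.npz")["W"]
    P=fit(W,(245,425,205,305))
    print(np.histogram(P[:,2],np.arange(-.01,.1,.005)))
    Q=P[(P[:,2]>.006)]
    # main arc blob only: image-connected
    m=np.zeros((480,640),np.uint8); m[205:305,245:425]=(np.nan_to_num(W[205:305,245:425,2])>.006)
    n,l,s,c=cv2.connectedComponentsWithStats(m); print(s.tolist(),c.round(1).tolist())
    for i in range(1,n):
        if s[i,4]<15: continue
        X=W[l==i]; print(i,s[i,4],X.min(0).round(3),X.max(0).round(3),X.mean(0).round(3))
    k=1+np.argmax(s[1:,4]); X=W[l==k]
    np.save("rack.npy",X)
    low=X[(X[:,2]>.006)&(X[:,2]<.038)]
    for nm,Z in(("all",X),("low",low)):
        # annulus: penalise |r-135|>23
        g=lambda c:(lambda e:np.minimum(e,.02).mean())(np.maximum(abs(np.hypot(Z[:,0]-c[0],Z[:,1]-c[1])-.135)-.021,0))
        best=min((minimize(g,[x,y],method="Nelder-Mead") for x in np.arange(.3,.5,.03) for y in np.arange(0,.25,.03)),key=lambda r:r.fun)
        c=best.x; r=np.hypot(*(Z[:,:2]-c).T); a=np.degrees(np.arctan2(Z[:,1]-c[1],Z[:,0]-c[0]))
        print(nm,c,best.fun,np.percentile(r,[1,5,50,95,99]),np.percentile(a,[0,1,50,99,100]))
    # whole scene tall things
    W2=W; t=W2[(W2[...,2]>.1)&(W2[...,0]>.2)&(W2[...,0]<.75)&(abs(W2[...,1]-.1)<.35)]
    print(len(t),t.min(0) if len(t) else 0,t.max(0) if len(t) else 0)
E
python3 fit.py
```

```text
(array([   5, 4963, 7614,  481,  119,   41,  156,  628, 2835,  140,  412,
         67,   17,   31,   67,  160,  125,   64,    6,    0,    0]), array([-0.01 , -0.005,  0.   ,  0.005,  0.01 ,  0.015,  0.02 ,  0.025,
        0.03 ,  0.035,  0.04 ,  0.045,  0.05 ,  0.055,  0.06 ,  0.065,
        0.07 ,  0.075,  0.08 ,  0.085,  0.09 ,  0.095]))
[[0, 0, 640, 480, 301916], [261, 206, 1, 1, 1], [354, 215, 1, 1, 1], [353, 221, 1, 1, 1], [255, 222, 158, 68, 4741], [316, 290, 27, 15, 223], [353, 293, 17, 12, 172], [292, 295, 18, 10, 145]] [[319.2, 239.2], [261.0, 206.0], [354.0, 215.0], [353.0, 221.0], [335.8, 249.6], [329.0, 296.7], [360.8, 299.2], [300.4, 300.3]]
4 4741 [ 0.478 -0.013  0.006] [0.589 0.244 0.081] [0.543 0.11  0.034]
5 223 [0.454 0.101 0.006] [0.478 0.143 0.035] [0.467 0.122 0.022]
6 172 [0.454 0.056 0.006] [0.472 0.083 0.038] [0.462 0.07  0.026]
7 145 [0.455 0.154 0.021] [0.47  0.182 0.031] [0.461 0.168 0.026]
all [0.43241005 0.12521353] 9.210909512590375e-06 [0.11382114 0.11621641 0.134603   0.15418121 0.15602016] [-69.81113067 -66.900481    -8.07379469  51.87109328  54.74700792]
low [0.43240976 0.12518648] 1.1646537244742271e-05 [0.11368229 0.11556333 0.1338905  0.15469821 0.15607968] [-69.80697836 -67.26131059  -8.2040343   52.25670911  54.75341206]
3893 [ 0.3710153  -0.24895748  0.10002981] [0.74992176 0.44955512 0.20874772]
```

Run:
```python
from h import *
X=np.load("rack.npy"); c=np.array([.4324,.1252]); 
L=X[X[:,2]>.06]; r=np.hypot(*(L[:,:2]-c).T); a=np.degrees(np.arctan2(L[:,1]-c[1],L[:,0]-c[0]))
print(np.histogram(a,np.arange(-50,60,3)),np.percentile(r,[2,50,98]))
for i in range(6):
    e=-7.5+44.56-17.825*i+12.1; k=abs(a-e)<8; print(i,e,k.sum(),a[k].mean().round(1),np.median(r[k]).round(4),L[k][:,2].max().round(3))
W=np.load("top.npz")["W"]; t=W[(W[...,2]>.085)]
for ang in(75,60,40,15,-10,-35,-60,-75):
    p=c+.135*np.array([np.cos(np.radians(ang)),np.sin(np.radians(ang))]); d=np.hypot(*(t[:,:2]-p).T); j=d.argsort()[0]; print(ang,p.round(3),d[j].round(3),t[j].round(3))
print("hist",ctrl.get_obs()["clock"])
# near things any height
m=((W[...,2]>.012)&(W[...,0]>.4)&(W[...,0]<.72)&(abs(W[...,1]-.125)<.3)).astype(np.uint8)
n,l,s,cc=cv2.connectedComponentsWithStats(m)
for i in range(1,n):
    if s[i,4]>30: Y=W[l==i]; print(s[i].tolist(),Y.mean(0).round(3),Y.max(0).round(3),Y.min(0).round(3))
```

```text
(array([ 1, 73,  3,  0,  0,  0, 12, 62,  0,  0,  0,  0,  0, 55, 12,  0,  0,
        0,  0, 65,  7,  0,  0,  0, 22, 40,  0,  0,  0,  0, 50, 20,  0,  0,
        0,  0]), array([-50, -47, -44, -41, -38, -35, -32, -29, -26, -23, -20, -17, -14,
       -11,  -8,  -5,  -2,   1,   4,   7,  10,  13,  16,  19,  22,  25,
        28,  31,  34,  37,  40,  43,  46,  49,  52,  55,  58])) [0.12416951 0.13580763 0.15024844]
0 49.160000000000004 65 42.6 0.135 0.079
1 31.335 62 25.3 0.1363 0.079
2 13.510000000000003 72 8.8 0.1356 0.08
3 -4.314999999999992 67 -8.9 0.1357 0.081
4 -22.139999999999993 74 -28.0 0.1364 0.08
5 -39.964999999999996 77 -45.4 0.1355 0.081
75 [0.467 0.256] 0.169 [0.39  0.405 0.174]
60 [0.5   0.242] 0.177 [0.591 0.394 0.098]
40 [0.536 0.212] 0.139 [0.656 0.143 0.085]
15 [0.563 0.16 ] 0.095 [0.656 0.141 0.087]
-10 [0.565 0.102] 0.097 [0.656 0.135 0.085]
-35 [0.543 0.048] 0.143 [0.656 0.135 0.085]
-60 [0.5   0.008] 0.116 [ 0.484 -0.107  0.207]
-75 [ 0.467 -0.005] 0.102 [ 0.48  -0.107  0.203]
hist 0.1
[522, 123, 7, 35, 138] [ 0.703 -0.173  0.108] [ 0.72  -0.171  0.124] [ 0.676 -0.175 
[... 179 characters left out ...]
.012]
[355, 175, 25, 26, 354] [0.645 0.057 0.028] [0.666 0.077 0.032] [0.627 0.037 0.012]
[109, 183, 60, 49, 1990] [0.604 0.404 0.109] [0.64  0.425 0.177] [0.578 0.388 0.012]
[505, 200, 51, 94, 571] [ 0.521 -0.138  0.201] [ 0.592 -0.107  0.209] [ 0.471 -0.175  0.192]
[513, 202, 9, 34, 210] [ 0.587 -0.172  0.066] [ 0.611 -0.169  0.074] [ 0.561 -0.175  0.054]
[255, 222, 158, 66, 4282] [0.545 0.11  0.037] [0.589 0.241 0.081] [ 0.481 -0.013  0.012]
[316, 290, 27, 27, 344] [0.456 0.121 0.025] [0.478 0.143 0.035] [0.436 0.101 0.012]
[353, 293, 17, 17, 221] [0.459 0.07  0.026] [0.472 0.083 0.038] [0.446 0.056 0.014]
[292, 295, 18, 19, 275] [0.455 0.168 0.026] [0.47  0.182 0.031] [0.441 0.154 0.021]
```

move_arm:
  moves: [0, 0, 0, -4, 0, 0, 0, 0, 0, 0, -4, 0, 0, 0, 0, 0, 0, -4, 0, 0, 0, 0, 0, 0, -3, 0, 0, 0, 0, -2, 0.3, 0, 0, 0, -0.03, 0, -4.5, 0.75, 0, 0, 0, -0.07, 0, -4.5, 0.75, 0, 0, 0, -0.07, 0, -4.5, 0.75, 0, 0, 0, -0.07]

```text
clock: 0.9
tool_pos: [0.4183, -0.5025, 0.3837]
orientation: [179.9, -0.0, -139.9]
force: [0.2, -0.8, 0.2]
opening: 0.0292
gripper_force: 0.0
```

move_arm:
  moves: [0, -4.4, 0.75, 0, 0, 0, -0.07, 0, -4.4, 0.75, 0, 0, 0, -0.07, 0, -4.4, 0.75, 0, 0, 0, -0.07, 0, -4.3, 0.75, 0, 0, 0, -0.07, 0, -4.3, 0.75, 0, 0, 0, -0.07, 0, -4.2, 0.75, 0, 0, 0, -0.07, 0, -4.2, 0.75, 0, 0, 0, -0.07, 0, -4.2, 0.75, 0, 0, 0, -0.07]

```text
clock: 1.7
tool_pos: [0.5701, -0.1927, 0.3839]
orientation: [179.9, -0.0, -107.8]
force: [-0.2, 0.1, -0.7]
opening: 0.0008
gripper_force: 0.0
```

move_arm:
  moves: [0, -4.2, 0.7, 0, 0, 0, -0.07, 0, -4.2, 0.7, 0, 0, 0, -0.07, 0, -4.1, 0.7, 0, 0, 0, -0.07, 0, -4.1, 0.7, 0, 0, 0, -0.07, 0, -4, 0.7, 0, 0, 0, -0.07, 0, -4, 0.7, 0, 0, 0, -0.07, 0, -4, 0.7, 0, 0, 0, -0.07, 0, -4, 0.7, 0, 0, 0, -0.07]

```text
clock: 2.5
tool_pos: [0.5368, 0.1318, 0.384]
orientation: [179.9, -0.0, -75.7]
force: [0.5, -0.3, 0.7]
opening: 0.0004
gripper_force: 0.0
```

move_arm:
  moves: [0, -4, 0.7, 0, 0, 0, -0.07, 0, -4, 0.7, 0, 0, 0, -0.07, 0, -3, 0.4, 0, 0, 0, -0.07, 0, 0, 0, 0, 0, 0, -0.12, 0, 0, 0, 0, 0, 0, -0.12, 0, 0, 0, 0, 0, 0, -0.12, 0, 0, 0, 0, 0, 0, -0.12, 0, 0, 0, 0, 0, 0, -0.12]

```text
clock: 3.3
tool_pos: [0.4865, 0.2294, 0.3842]
orientation: [180.0, 0.0, -29.1]
force: [-0.0, -0.8, -0.1]
opening: -0.0001
gripper_force: 0.0
```

```bash
cat > rel.py <<'E'
from h import *
import sys
c=np.array([.4324,.1252]); o=ctrl.get_obs(); p=np.array(o["tool_pos"]); y=np.radians(o["orientation"][2])
a=np.radians(float(sys.argv[1])); t=c+.135*np.array([np.cos(a),np.sin(a)]); d=t-p[:2]
print(o["clock"],p.round(4),np.round(o["orientation"],2),"force",np.round(o["force"],2),"q",np.round(o["joint_pos"],1))
r=p[:2]-c; print("polar",np.hypot(*r).round(4),np.degrees(np.arctan2(r[1],r[0])).round(2))
print("dx,dy tool cm",100*(d@[np.cos(y),np.sin(y)]),100*(d@[np.sin(y),-np.cos(y)]),"rotz",-(a-np.pi/2-y),"down to .0625 cm",100*(p[2]-.0625))
E
python3 rel.py 66
python3 - <<'E'
from h import *
p,d,m=snap("top"); cv2.imwrite("pics/t2.png",p[...,::-1])
E
```

```text
3.3 [0.4865 0.2294 0.3842] [ 1.7996e+02  2.0000e-02 -2.9150e+01] force [-0.02 -0.78 -0.08] q [ 46.1   3.9  -1.6  -0.  -84.5  14.7]
polar 0.1174 62.53
dx,dy tool cm -0.8670651361118213 -1.711493625837077 rotz -0.08981191217675422 down to .0625 cm 32.16767400146375
```

View pics/t2.png

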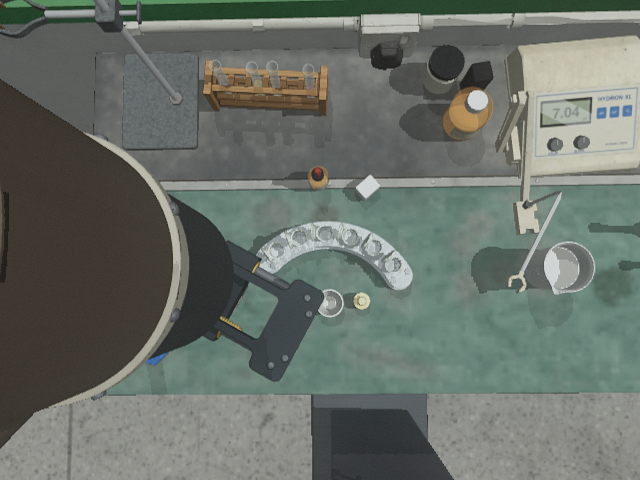

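The closed gripper is above the left end of the rack, at about (290,330). The thick forearm covers the left part of the picture, near the measuring cylinder and wash bottle. I'll check its height from the scene camera before lowering the hand.

Run:
```python
from h import *
p,d,m=snap("scene"); cv2.imwrite("pics/s2.png",p[...,::-1]); W=cloud(d,m); np.savez("s2.npz",W=W)
W0=np.load("scene.npz")["W"]
ch=(np.nan_to_num(abs(W-W0).max(-1),nan=1)>.02)&np.isfinite(W).all(-1)&(W[...,2]>.2)&(W[...,1]>.1)
A=W[ch]; print(len(A))
for lo in np.arange(.2,.7,.04):
    k=(A[:,2]>=lo)&(A[:,2]<lo+.04); 
    if k.sum()>5: print(lo.round(2),k.sum(),A[k].min(0).round(3),A[k].max(0).round(3))
t=np.load("top.npz")["W"]
for v,u in((348,152),(360,110),(198,120),(235,90),(212,155)): print(v,u,t[v,u].round(3))
T=t[(t[...,1]>.3)&(t[...,0]<.7)&(t[...,2]>.1)]; print(T.min(0),T.max(0))
```

```text
333
0.2 23 [0.799 0.12  0.2  ] [0.901 0.494 0.239]
0.24 19 [0.894 0.12  0.24 ] [0.921 0.463 0.279]
0.28 6 [0.787 0.145 0.281] [0.991 0.38  0.315]
0.36 281 [0.469 0.208 0.377] [0.504 0.239 0.395]
348 152 [0.387 0.406 0.035]
360 110 [0.382 0.43  0.142]
198 120 [0.608 0.413 0.166]
235 90 [0.575 0.528 0.001]
212 155 [0.601 0.391 0.08 ]
[0.3710153  0.38863509 0.10002981] [0.64032832 0.46875606 0.17839523]
```

View pics/s2.png

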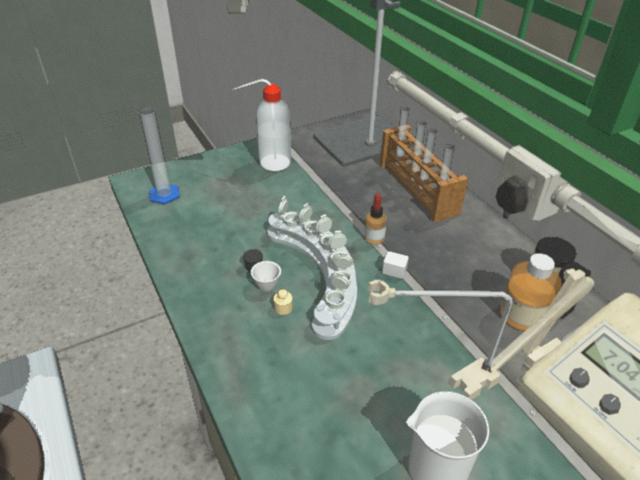

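move_arm:
  moves: [0, -0.87, -1.71, 0, 0, 0, -0.09, 0, 0, 0, 4, 0, 0, 0, 0, 0, 0, 4, 0, 0, 0, 0, 0, 0, 4, 0, 0, 0, 0, 0, 0, 4, 0, 0, 0, 0, 0, 0, 1, 0, 0, 0, 0, 0, 0, 0, 0, 0, 0]

```text
clock: 4.1
tool_pos: [0.4872, 0.248, 0.2136]
orientation: [179.8, 0.0, -24.4]
force: [-0.6, -0.3, 1.2]
opening: 0.0006
gripper_force: 0.0
```

```bash
python3 rel.py 66
python3 - <<'E'
from h import *
p,d,m=snap("scene"); cv2.imwrite("pics/s3.png",p[...,::-1]); W=cloud(d,m)
W0=np.load("s2.npz")["W"]
ch=(np.nan_to_num(abs(W-W0).max(-1),nan=1)>.02)&np.isfinite(W).all(-1)&(W[...,2]>.16)&(W[...,1]>.0)&(W[...,0]<.7)
A=W[ch]; print(len(A))
for lo in np.arange(.16,.7,.04):
    k=(A[:,2]>=lo)&(A[:,2]<lo+.04); 
    if k.sum()>5: print(lo.round(2),k.sum(),A[k].min(0).round(3),A[k].max(0).round(3))
E
```

```text
4.1 [0.4872 0.248  0.2136] [ 1.7983e+02  5.0000e-02 -2.4390e+01] force [-0.6  -0.31  1.25] q [ 47.5   9.5 -17.3   0.  -63.4  18.1]
polar 0.1345 65.94
dx,dy tool cm -0.01446855645184597 -0.05338871785715685 rotz -0.006844711218536803 down to .0625 cm 15.113286925821805
6682
0.2 260 [0.47  0.227 0.208] [0.504 0.259 0.235]
0.24 361 [0.415 0.15  0.271] [0.559 0.341 0.28 ]
0.28 3733 [0.412 0.144 0.28 ] [0.559 0.35  0.32 ]
0.32 1210 [0.459 0.22  0.32 ] [0.521 0.27  0.36 ]
0.36 1116 [0.446 0.209 0.36 ] [0.535 0.273 0.394]
```

View pics/s3.png

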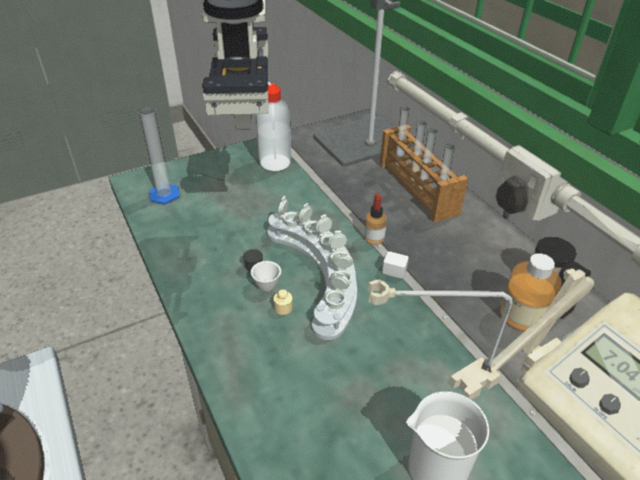

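The body is at the predicted height, and the arm behind it clears the bottle and cylinder (at most 0.18 m). Descending now.

move_arm:
  moves: [0, 0, 0, 4, 0, 0, 0, 0, 0, 0, 4, 0, 0, 0, 0, 0, 0, 4, 0, 0, 0, 0, 0, 0, 2, 0, 0, 0, 0, 0, 0, 1, 0, 0, 0, 0, 0, 0, 0, 0, 0, 0, 0, 0, 0, 0, 0, 0, 0]

```text
clock: 4.85
tool_pos: [0.4889, 0.2496, 0.0665]
orientation: [-179.8, -0.1, -24.3]
force: [-0.3, 0.8, -0.4]
opening: 0.0006
gripper_force: 0.0
```

```bash
python3 rel.py 66
python3 - <<'E'
from h import *
p,d,m=snap("scene"); c=cv2.resize(p[130:350,180:420],None,fx=2.5,fy=2.5,interpolation=cv2.INTER_CUBIC); cv2.imwrite("pics/s4.png",c[...,::-1])
E
```

```text
4.85 [0.4889 0.2496 0.0665] [-1.7985e+02 -8.0000e-02 -2.4270e+01] force [-0.34  0.75 -0.44] q [ 47.5  18.5 -27.5   0.  -43.9  18.2]
polar 0.1366 65.59
dx,dy tool cm -0.09783035186953307 0.16483330993666018 rotz -0.004744916887537531 down to .0625 cm 0.39765664587852745
```

View pics/s4.png

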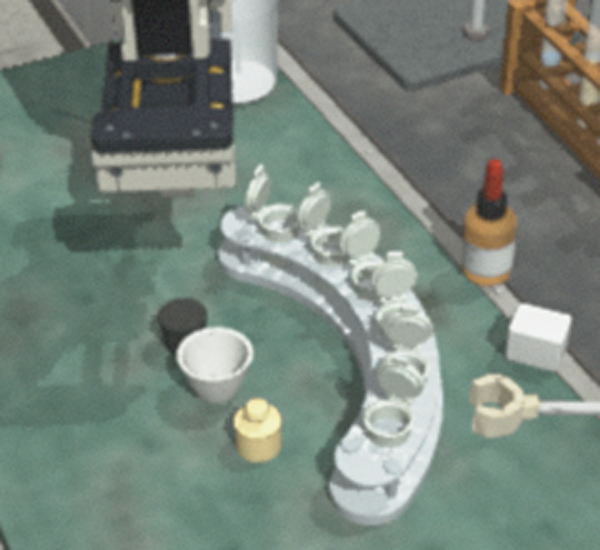

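move_arm:
  moves: [0, 0, 0.1, 0.3, 0, 0, 0, 0, 0, 0, 0, 0, 0, 0, 0, 0, 0, 0, 0, 0, 0]

```text
clock: 5.2
tool_pos: [0.4873, 0.2477, 0.062]
orientation: [-180.0, -0.0, -24.3]
force: [0.1, -0.1, 0.3]
opening: 0.0005
gripper_force: 0.0
```

```bash
python3 rel.py 66;python3 rel.py 66|head -1; python3 -c "
from h import *
for n in range(4):
    snap('top'); print(ctrl.get_obs()['tool_pos'])"
```

```text
5.2 [0.4873 0.2477 0.062 ] [-1.7996e+02 -2.0000e-02 -2.4290e+01] force [ 0.07 -0.13  0.32] q [ 47.5  18.7 -27.9   0.  -43.4  18.2]
polar 0.1342 65.85
dx,dy tool cm -0.03641481568334531 -0.07524608675933307 rotz -0.004980426427066753 down to .0625 cm -0.04516039586821147
5.2 [0.4873 0.2477 0.062 ] [-1.7996e+02 -2.0000e-02 -2.4290e+01] force [ 0.07 -0.13  0.32] q [ 47.5  18.7 -27.9   0.  -43.4  18.2]
[0.48731352 0.24767297 0.0619452 ]
[0.48727569 0.24768802 0.06183972]
[0.48725451 0.24767269 0.0617676 ]
[0.48724871 0.24764766 0.06170189]
```

move_arm:
  moves: [0, 0.81, 0.02, 0, 0, 0, 0.06, 0, 0.81, 0.02, 0, 0, 0, 0.06, 0, 0.81, 0.02, 0, 0, 0, 0.06, 0, 0.81, 0.02, 0, 0, 0, 0.06, 0, 0.81, 0.02, 0, 0, 0, 0.06, 0, 0.81, 0.02, 0, 0, 0, 0.06, 0, 0.81, 0.02, 0, 0, 0, 0.06, 0, 0.81, 0.02, 0, 0, 0, 0.06]

```text
clock: 6.2
tool_pos: [0.5383, 0.2081, 0.0615]
orientation: [180.0, -0.0, -51.9]
force: [0.1, 0.3, 0.4]
opening: 0.0003
gripper_force: 0.0
```

```bash
python3 rel.py 38.5
python3 - <<'E'
from h import *
p,d,m=snap("scene"); c=cv2.resize(p[130:350,180:420],None,fx=2.5,fy=2.5,interpolation=cv2.INTER_CUBIC); cv2.imwrite("pics/s5.png",c[...,::-1])
E
```

```text
6.2 [0.5383 0.2081 0.0615] [179.99  -0.   -51.92] force [0.14 0.35 0.44] q [ 40.6  21.1 -23.9   0.  -44.9  -2.5]
polar 0.1345 38.07
dx,dy tool cm -0.10067254827716683 -0.052264619547021204 rotz -0.007332250873085422 down to .0625 cm -0.09875331572483798
```

View pics/s5.png

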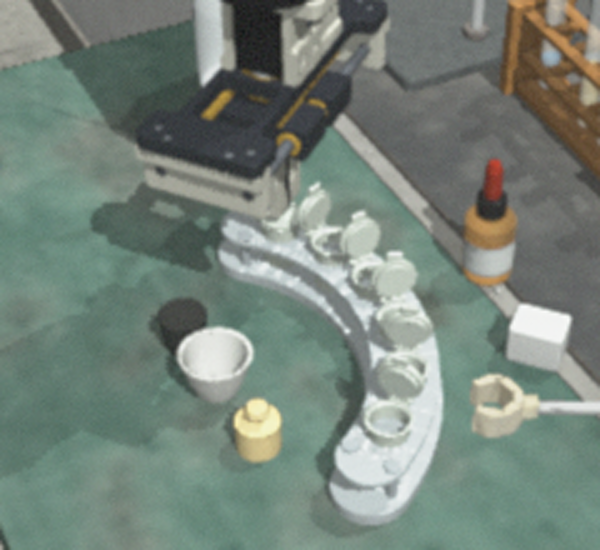

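The hand is over pot 0, with lid 0 pushed down below it. The rack hasn't moved, and the finger is tracking the arc to within 1 mm, so I'll continue.

move_arm:
  moves: [0, 0.81, 0.02, 0, 0, 0, 0.06, 0, 0.81, 0.02, 0, 0, 0, 0.06, 0, 0.81, 0.02, 0, 0, 0, 0.06, 0, 0.81, 0.02, 0, 0, 0, 0.06, 0, 0.81, 0.02, 0, 0, 0, 0.06, 0, 0.81, 0.02, 0, 0, 0, 0.06, 0, 0.81, 0.02, 0, 0, 0, 0.06, 0, 0.81, 0.02, 0, 0, 0, 0.06]

```text
clock: 7.05
tool_pos: [0.5649, 0.1499, 0.0615]
orientation: [180.0, -0.0, -79.4]
force: [0.5, 1.1, 0.6]
opening: 0.0005
gripper_force: 0.0
```

```bash
python3 rel.py 11
```

```text
7.05 [0.5649 0.1499 0.0615] [179.99  -0.   -79.35] force [0.51 1.05 0.62] q [ 34.   21.7 -23.   -0.  -45.3 -23.4]
polar 0.1348 10.56
dx,dy tool cm -0.10436135354458573 -0.023240108583135632 rotz -0.006162180397436767 down to .0625 cm -0.09942319195362648
```

move_arm:
  moves: [0, 0.81, 0.02, 0, 0, 0, 0.06, 0, 0.81, 0.02, 0, 0, 0, 0.06, 0, 0.81, 0.02, 0, 0, 0, 0.06, 0, 0.81, 0.02, 0, 0, 0, 0.06, 0, 0.81, 0.02, 0, 0, 0, 0.06, 0, 0.81, 0.02, 0, 0, 0, 0.06, 0, 0.81, 0.02, 0, 0, 0, 0.06, 0, 0.81, 0.02, 0, 0, 0, 0.06]

```text
clock: 7.85
tool_pos: [0.5617, 0.0857, 0.0615]
orientation: [180.0, -0.0, -106.9]
force: [0.8, -0.4, 0.4]
opening: 0.0006
gripper_force: 0.0
```

```bash
python3 rel.py -17
python3 - <<'E'
from h import *
p,d,m=snap("scene"); c=cv2.resize(p[130:350,180:420],None,fx=2.5,fy=2.5,interpolation=cv2.INTER_CUBIC); cv2.imwrite("pics/s6.png",c[...,::-1])
E
```

```text
7.85 [0.5617 0.0857 0.0615] [ 180.     -0.   -106.86] force [ 0.79 -0.44  0.41] q [ 28.4  20.4 -25.1  -0.  -44.5 -45.3]
polar 0.1352 -16.98
dx,dy tool cm 0.004446816413822657 0.018837361726997237 rotz 0.0025203863555320893 down to .0625 cm -0.09751820362725316
```

View pics/s6.png

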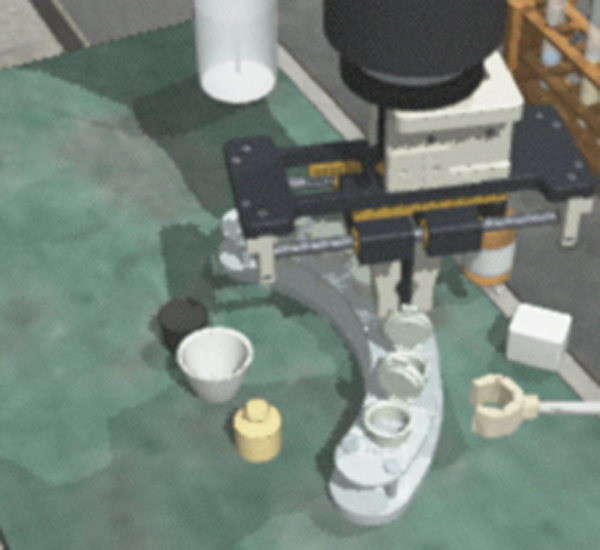

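move_arm:
  moves: [0, 0.81, 0.02, 0, 0, 0, 0.06, 0, 0.81, 0.02, 0, 0, 0, 0.06, 0, 0.81, 0.02, 0, 0, 0, 0.06, 0, 0.81, 0.02, 0, 0, 0, 0.06, 0, 0.81, 0.02, 0, 0, 0, 0.06, 0, 0.81, 0.02, 0, 0, 0, 0.06, 0, 0.81, 0.02, 0, 0, 0, 0.06, 0, 0.81, 0.02, 0, 0, 0, 0.06]

```text
clock: 8.7
tool_pos: [0.5294, 0.0305, 0.0616]
orientation: [-180.0, 0.0, -134.3]
force: [-0.1, -0.1, -0.1]
opening: 0.0004
gripper_force: 0.0
```

```bash
python3 rel.py -55
python3 - <<'E'
from h import *
p,d,m=snap("scene"); c=cv2.resize(p[130:370,180:440],None,fx=2.3,fy=2.3,interpolation=cv2.INTER_CUBIC); cv2.imwrite("pics/s7.png",c[...,::-1])
E
```

```text
8.7 [0.5294 0.0305 0.0616] [-1.800e+02  1.000e-02 -1.343e+02] force [-0.05 -0.09 -0.09] q [ 24.5  17.4 -29.9   0.  -42.6 -68.8]
polar 0.1356 -44.32
dx,dy tool cm 2.501110770367167 0.29270698142184143 rotz 0.18683284958448976 down to .0625 cm -0.09107820656933316
```

View pics/s7.png

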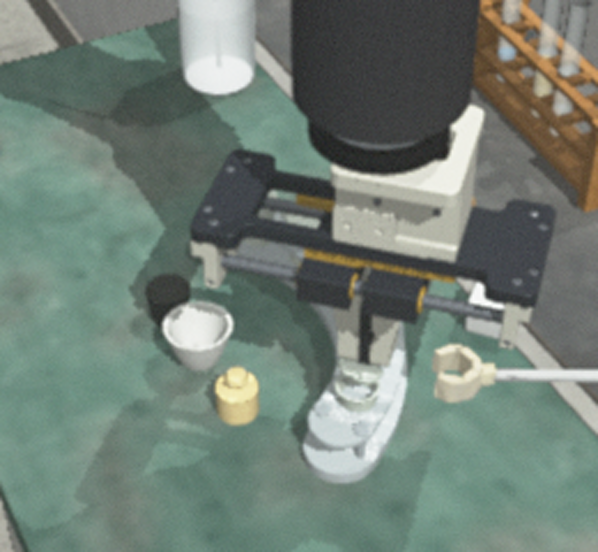

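The fingers are at pot 5 with its lid partly down, and the clamp claw on the right is clear of the body. I'll finish the pass with slightly less turning, then hold.

move_arm:
  moves: [0, 0.81, 0.02, 0, 0, 0, 0.04, 0, 0.81, 0.03, 0, 0, 0, 0.04, 0, 0.8, 0.06, 0, 0, 0, 0.04, 0, 0.8, 0.06, 0, 0, 0, 0.04, 0, 0, 0, 0, 0, 0, 0, 0, 0, 0, 0, 0, 0, 0, 0, 0, 0, 0, 0, 0, 0]

```text
clock: 9.45
tool_pos: [0.5051, 0.0104, 0.0617]
orientation: [-180.0, 0.0, -143.3]
force: [-0.3, 0.0, -0.0]
opening: 0.0004
gripper_force: 0.0
```

move_arm:
  moves: [0, 0, 0, -2, 0, 0, 0, 0, 0, 0, -3, 0, 0, 0, 0, 0, 0, -4, 0, 0, 0, 0, 0, 0, -4, 0, 0, 0, 0, 0, 0, -4, 0, 0, 0, 0, 0, 0, -4, 0, 0, 0, 0, 0, 0, -4, 0, 0, 0, 0, 0, 0, -4, 0, 0, 0]

```text
clock: 10.25
tool_pos: [0.5045, 0.0102, 0.3535]
orientation: [-180.0, 0.0, -143.4]
force: [1.1, 0.2, -0.1]
opening: 0.0006
gripper_force: 0.0
```

```bash
python3 rel.py -55
python3 - <<'E'
from h import *
p,d,m=snap("scene"); c=cv2.resize(p[130:370,180:440],None,fx=2.3,fy=2.3,interpolation=cv2.INTER_CUBIC); cv2.imwrite("pics/s8.png",c[...,::-1])
W=cloud(d,m); k=(W[...,0]>.44)&(W[...,0]<.6)&(W[...,1]>-.04)&(W[...,1]<.26)&(W[...,2]<.12)
print(np.histogram(W[k][:,2],np.arange(.035,.09,.005)))
E
```

```text
10.25 [0.5045 0.0102 0.3535] [-1.7999e+02  3.0000e-02 -1.4337e+02] force [ 1.1   0.17 -0.06] q [ 23.5   0.9  -8.6  -0.  -80.4 -76.9]
polar 0.1358 -57.93
dx,dy tool cm -0.6948261608822244 0.03834465088338955 rotz 0.028445748362179835 down to .0625 cm 29.100258510505412
(array([ 213,  157, 1364,    6,    0,    0,    0,    0,    0,    0]), array([0.035, 0.04 , 0.045, 0.05 , 0.055, 0.06 , 0.065, 0.07 , 0.075,
       0.08 , 0.085]))
```

View pics/s8.png

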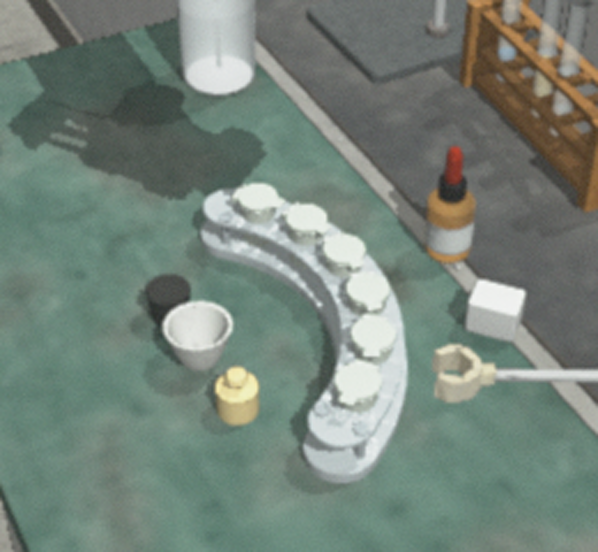

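All six lids are flat shut: nothing on the rack stands higher than about 50 mm. The rack and the things round it are where they were, and the hand is clear.

```bash
python3 -c "
from plant import ctrl
print(ctrl.close_job())"
```

```text
the job is handed in; nothing more can be done
None
```

All six lids were closed one after another in a single low pass; in the last picture they lie flat, and the rack and the things round it look unmoved. I've handed the job in, but no verdict came back.

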